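# Fetch a porcelain jar from under the ware rack with a reacher

### The job

The little round lidded jar has ended up under the low ware rack. Take the reacher by its handle and trigger, slide its open jaws in on either side of the jar, squeeze gently till they hold it (thin porcelain: no more than 6 N a jaw), and draw it out, still upright and still held, until it stands at least 5 cm clear in front of the rack. Then let it go, pull the jaws back right off it and leave the reacher lying flat on the table; do not touch the jar with the gripper, tip it over, push the rack about or disturb the other pieces.

Things in the scene. Friction and masses are not known exactly. Their poses are not given: they have to be found in the camera images.
- jar_center (a point): Small lidded white porcelain jar, the only round thing under the rack: upright cylinder 42 mm in diameter, 42 mm high, lid knob up to 56 mm; loose, 0.12 to 0.25 kg, on the table. This point is on its axis, 21 mm above the table. Thin: it chips if either jaw presses it with more than 6 N.
- jar: The same jar; origin at the centre of its underside, z up along its axis. Neither gripper nor arm may touch it.
- rack: Low wooden rack, fixed. Origin on the table under its centre; x points in from its open front (x = -111 mm) to its back (111), y along its 350 mm width. 18 mm square posts at x +-100, y +-166; slatted deck at z 66 to 78 with 42 mm gaps (the jar shows through). Below: 66 mm high, 314 mm wide, open at the front, a board shuts the back at x 96.
- reacher: Reacher (pick-up tool), loose, 0.33 kg, lying on its side; slides flat along the table. Origin on its underside between handle and trigger; x along the shaft to the jaws, z up. Black handle: flat upright plate, y -30 to -20 mm, x -35 to 35, z 0 to 52. Shaft at z 18 to a crosshead at x 189 to 203 (y +-49, z 0 to 26); two straight jaw arms, 98 mm wide over both, reach to x 285.
- reacher_grip (a point): Point midway between the reacher's handle and trigger, 28 mm above its underside (over its origin). Trigger: black flat upright plate parallel to the handle, y +20 to +30 mm, x -28 to 28, z 4 to 50; 60 mm over the outer faces of both when free. To be taken from above, one finger on each.
- reacher_jaws (a point): Point midway between the reacher's pads on its centre line, 260 mm ahead of its origin along x, 25 mm up; the jar's axis is to be here when it is gripped.
- trigger (a joint): How far the trigger is squeezed towards the handle: 0 (free, jaws open) to 0.024 m. It springs back: 5 N at 0, plus 0.2 N per mm. Each jaw moves inwards 0.75 mm per mm of trigger, so the force on the trigger is the spring's plus 1.5 times the force with which each pad presses what is between them. While the reacher is pressed on the table its drag adds a few N to what the fingers feel.
- jaw_left: Jaw arm on the reacher's +y side, with a sprung rubber pad (30 x 30 mm, x 245 to 275 mm, z 10 to 40) that yields 1 mm per 2 N. Pad face 33 mm from the centre line when the trigger is free. Its origin is the reacher's when the trigger is free, and moves with the jaw.
- jaw_right: Jaw arm on the reacher's -y side, with a like pad on an adjusting screw, set so that its face is anywhere from 23 to 33 mm from the centre line when the trigger is free: not measured, to be felt. The screw does not turn in use. Origin as for the left jaw.
- block: Bystander: square white porcelain block, 36 x 36 x 36 mm, standing under the rack beside the jar, loose.
- puck: Bystander: round white plaster mould, 84 mm wide, 60 mm high, loose on the rack's deck.
- tray: Bystander: open wooden tray 85 x 110 x 30 mm, loose on the rack's deck.
- plaster_mould: Bystander: round white plaster mould, 90 mm wide, 100 mm high, loose on the table.
- beaker: Bystander: open glazed cup, 66 mm wide, 60 mm high, loose on the table.
- brush: Bystander: small hand brush lying loose on the table.
Things that resemble listed ones, but are neither listed nor needed, are in the scene too. What is shaped like the jar but orange, pink or yellow is not meant.

How it is judged:
By the outcome, as a careful person would: the job done as asked, in the order asked, and still so for the second after the job is handed in, with the robot touching nothing.
It also fails if it takes over 58 s, if anything falls off the work surface, if the arm or the gripper's body presses on something with over 40 N, if the wrist force passes 120 N, or if a joint passes its speed limit or range.

### The arm

A 6-joint arm with a two-finger parallel gripper is mounted at the origin on the work surface. World frame = base frame: x ahead of the robot, y to its left, z up, the work surface at z = 0. Lengths are in m, angles in rad, forces in N, time in s.
With the tool pointing down it reaches from about 0.375 to 0.975 m from the base axis. Payload 3.8 kg.
Tool frame: the origin (TCP) lies on the centre line of the jaws, within the pads' length; the fingertips stand 25 mm ahead of it and the grasp point (between the pads) lies 6 mm ahead of it; y points along the fingers, z is the direction in which the jaws open and shut, and the axes are right-handed (so a half turn about y gives the same grasp; the last joint's range is limited). The gripper opens to 85 mm and grips with 20 to 120 N. Pads are 22 mm wide; open, the fingers measure 114 mm over their backs; the gripper's body (76 mm by 85 mm) begins 54 mm behind the grasp point. The pads swing forward as they close: fully open they stand 13 mm farther back than shut.
Start: joints at [-1.179, 0.264, 1.604, -0, 1.274, -0.037], TCP at [0.281, -0.614, 0.256] pointing down, gripper open.
Joint ranges: [-2.63, 2.63], [-0.94, 2.18], [0.31, 2.57], [-1.31, 4.45], [0, 2.66], [-2.55, 2.55]. Speed limits (rad/s): [2.57, 2.57, 3.14, 3.14, 3.14, 3.14].

### API

Orientations are given as a rotation vector (axis times angle).
In Python, from workcell import bot gives the robot as it stands.
- The arm moves only by the shell command python3 -m jog 'ROWS' [FORCE]. ROWS is JSON, a list of rows, each a list of 5 numbers: the shift along the world's x, y, z in mm, then the turn about the world's z in degrees, then the finger opening in mm, from 0 to 85.4. A call has exactly 10 rows; each row is the pose to reach, as a shift and turn from the pose commanded when the call began; what a row does not reach only later rows make up. A row lasts 1/8 s, in which the tool goes at most 62.5 mm and 10.7 degrees, less where a joint would pass 70% of its speed; a pose out of reach is approached as far as the arm can. A call with a gripper value outside its range is refused whole. The fingers move at their own pace and stop on an object; FORCE is the grip in N (left out, the last holds). Time passes only in rows, so rows that repeat a pose let the fingers close, or fill a call up. It gives the time, the measured TCP pose, the force and the opening at its end, in the units of the state.
- bot.read_state(): the state, without advancing time (a new reading comes with each control period).
- bot.read_camera(name): name is "scene" or "side" or "wrist"; returns a dict with "pixels" (384x512x3 uint8, red, green, blue), "fx", "fy", "cx", "cy" (pixels), "R" (3x3) and "t" (3): a world point X has camera coordinates R X + t. Camera axes: x right, y down, z forward; pixel columns grow to the right and rows downward; lengths in m; the calibration is good to about 2 mm. The wrist camera is an equidistant fisheye: a pixel r from the principal point sees the ray r / f radians off the axis. A picture is of the moment at which its call begins. There is no depth.
- bot.finish_job(): hands the job in, once; it reports no verdict.
The state is a dict: "time": time; "q": joint angles; "joint_vel": joint speeds; "joint_torque": joint torques, N m; "tool_pos": TCP position; "tcp_rot": TCP orientation; "wrist_force": force on the tool from outside, world axes, zero at the start; "torque": the same for the moment, N m; "width": opening from 0.0 (shut) to 1.0 (fully open).
Only numpy, scipy, OpenCV 4.12 (cv2) and the standard library are available. Lean on these libraries where they do the work, as an engineer would, in place of code of your own. Each camera call takes 0.05 s, during which the arm holds its last target.

## Working session

There is one attempt and no reset: what is moved stays moved. The work goes in short steps, Python scripts to look and compute and a shell command to move; the robot and the scene stay as the last step left them, time stands still between calls to the robot, and variables do not carry over. Pictures are saved under pics/ and viewed, and the job is handed in when it is done.

```bash
ls; mkdir -p pics; cat > h.py <<'E'
import numpy as np,cv2
from workcell import bot
def snap(name,fn):
    c=bot.read_camera(name); cv2.imwrite('pics/'+fn,c['pixels'][:,:,::-1]); np.save('pics/'+fn+'.npy',c,allow_pickle=True); return c
def load(fn): return np.load('pics/'+fn+'.npy',allow_pickle=True).item()
def ray(c,u,v,fish=False):
    a=(u-c['cx'])/c['fx'];b=(v-c['cy'])/c['fy']
    if fish:
        r=np.hypot(a,b); s=np.sin(r)/r if r>1e-9 else 1; d=np.array([a*s,b*s,np.cos(r)])
    else: d=np.array([a,b,1.])
    R=np.array(c['R']);t=np.array(c['t'])
    d=R.T@d; return -R.T@t,d/np.linalg.norm(d)
def plane(c,u,v,z,fish=False):
    o,d=ray(c,u,v,fish); return o+d*(z-o[2])/d[2]
def tri(rs):
    A=np.zeros((3,3));b=np.zeros(3)
    for o,d in rs:
        P=np.eye(3)-np.outer(d,d);A+=P;b+=P@o
    X=np.linalg.solve(A,b); return X,[np.linalg.norm((np.eye(3)-np.outer(d,d))@(X-o)) for o,d in rs]
def proj(c,X,fish=False):
    p=np.array(c['R'])@np.array(X)+np.array(c['t'])
    if fish:
        r=np.hypot(p[0],p[1]);th=np.arctan2(r,p[2]);return c['cx']+c['fx']*th*p[0]/r,c['cy']+c['fy']*th*p[1]/r
    return c['cx']+c['fx']*p[0]/p[2],c['cy']+c['fy']*p[1]/p[2]
E
python3 - <<'E'
from h import *
for n in ['scene','side','wrist']:
    c=snap(n,n+'0.png'); print(n,c['fx'],c['cx'],c['cy'],(-np.array(c['R']).T@c['t']).round(3),np.array(c['R'])[2].round(2))
s=bot.read_state();print(s)
E
```

```text
pics
scene 499.06755225125744 253.19438227670958 195.0915968920236 [1.715 0.46  0.998] [-0.74 -0.28 -0.61]
side 494.820300052712 253.60021266067102 194.51296528236605 [0.517 0.82  1.059] [ 0.06 -0.62 -0.78]
wrist 297.3186396354542 252.17803640127545 191.02693868481077 [ 0.339 -0.587  0.373] [-0.24 -0.11 -0.97]
{'time': 0.15, 'q': array([-1.17888244e+00,  2.64597646e-01,  1.60508794e+00, -2.04065789e-05,
        1.27369142e+00, -3.68975795e-02]), 'joint_vel': array([ 0.00069256, -0.00097903, -0.00471842,  0.00028615,  0.00104615,
       -0.00051318]), 'joint_torque': array([ 4.91053852e-04, -5.15908206e+01, -3.67959166e+01, -2.52181013e-05,
        8.07281176e-03, -2.65847530e-05]), 'tool_pos': array([ 0.28044882, -0.61339591,  0.25522123]), 'tcp_rot': array([-0.43249858,  1.98638423, -1.98282396]), 'wrist_force': array([ 0.5962988 , -0.08638656, -0.74750531]), 'torque': array([-0.00210963,  0.00854845,  0.01573027]), 'width': 0.9998502951462491}
```

View pics/scene0.png

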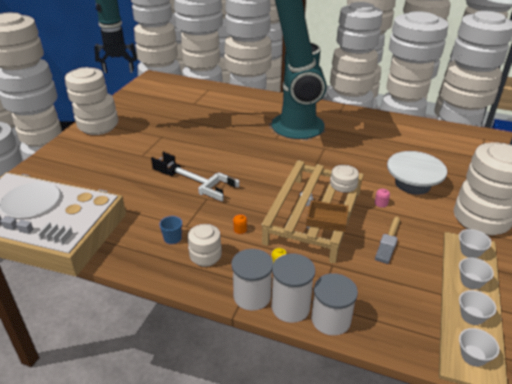

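View pics/side0.png

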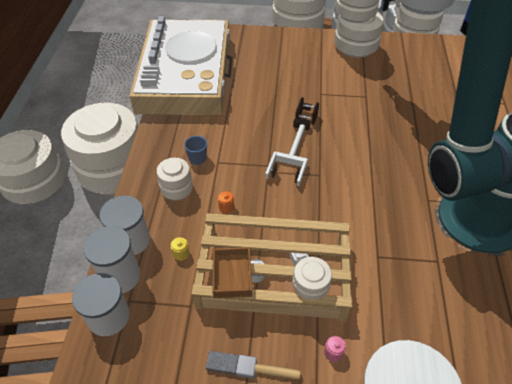

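View pics/wrist0.png

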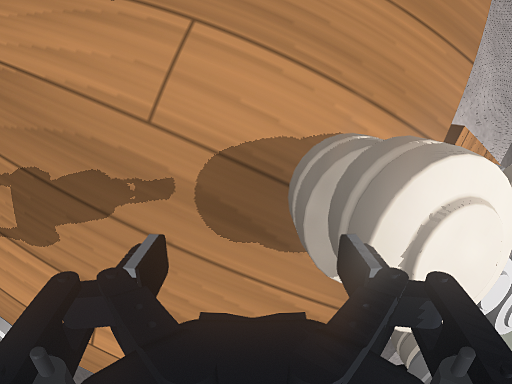

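```bash
python3 - <<'E'
from h import *
s=cv2.imread('pics/side0.png');c=cv2.imread('pics/scene0.png')
cv2.imwrite('pics/z1.png',cv2.resize(s[85:200,220:360],None,fx=5,fy=5,interpolation=cv2.INTER_CUBIC))
cv2.imwrite('pics/z2.png',cv2.resize(s[200:325,185:365],None,fx=4.4,fy=4.4,interpolation=cv2.INTER_CUBIC))
cv2.imwrite('pics/z3.png',cv2.resize(c[145:265,140:375],None,fx=3.4,fy=3.4,interpolation=cv2.INTER_CUBIC))
E
```

```text
(no output)
```

View pics/z1.png

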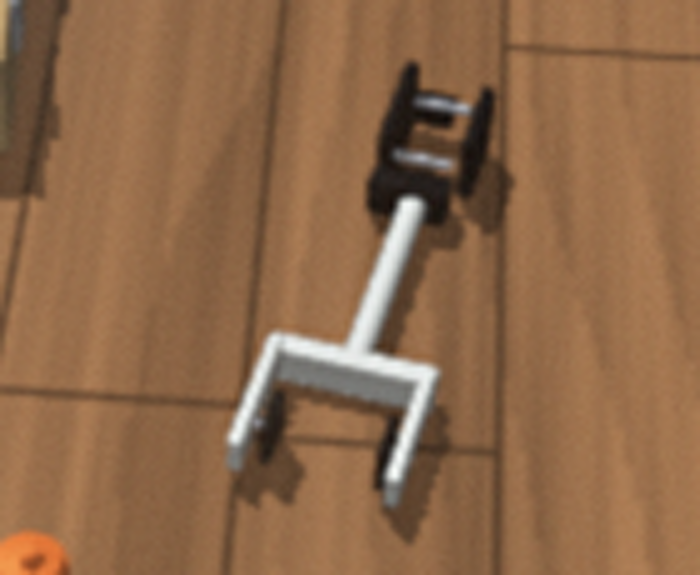

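View pics/z2.png

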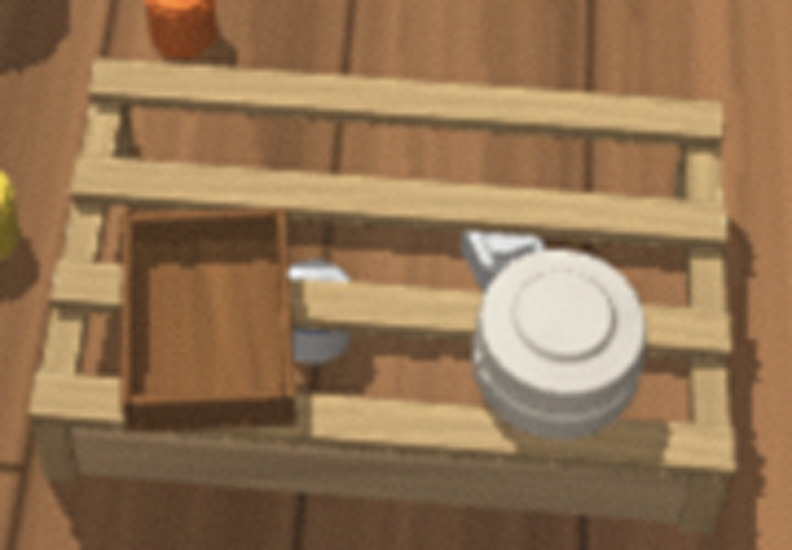

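View pics/z3.png

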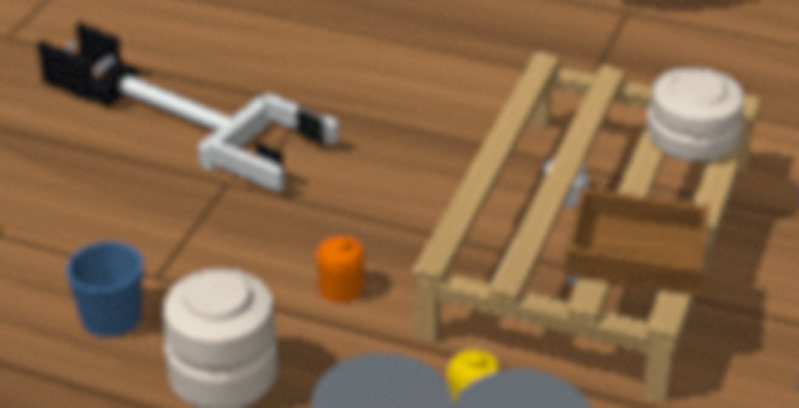

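```bash
python3 - <<'E'
from h import *
S=load('side0.png');C=load('scene0.png')
def z1(x,y):return (220+x/5,85+y/5)
def z2(x,y):return (185+x/4.4,200+y/4.4)
def z3(x,y):return (140+x/3.4,145+y/3.4)
print('rack side z=.078')
for n,p in dict(FL=(95,60),FR=(723,102),BR=(735,465),BL=(33,415)).items(): print(n,plane(S,*z2(*p),.078).round(4))
print('rack scene')
for n,p in dict(FR=(537,53),FL=(415,268),BL=(660,338),BR=(758,100)).items(): print(n,plane(C,*z3(*p),.078).round(4))
for n,a,b in [('FR',(723,102),(537,53)),('FL',(95,60),(415,268)),('BL',(33,415),(660,338))]:
    X,e=tri([ray(S,*z2(*a)),ray(C,*z3(*b))]);print('tri',n,X.round(4),np.round(e,4))
print('reacher')
for n,a,b in [('crossR',(438,372),(268,95)),('crossL',(275,337),(203,150)),('shaft start',(412,200),(122,82)),('shaft end',(360,350),(225,125)),('tipL out',(233,440),(283,180)),('tipR',(393,488),(336,130)),('hL top rear',(412,62),(40,42)),('tr top rear',(490,90),(80,24))]:
    X,e=tri([ray(S,*z1(*a)),ray(C,*z3(*b))]);print(n,X.round(4),np.round(e,4),plane(S,*z1(*a),.026).round(3),plane(C,*z3(*b),.026).round(3))
print('jar')
for p in [(320,357),(350,300),(350,275),(320,262)]: print(p,[plane(S,*z2(*p),z).round(3)[:2] for z in (0,.042)])
E
```

```text
rack side z=.078
FL [0.706  0.1079 0.078 ]
FR [0.3565 0.1054 0.078 ]
BR [0.3565 0.3237 0.078 ]
BL [0.7032 0.3282 0.078 ]
rack scene
FR [0.3626 0.1059 0.078 ]
FL [0.7086 0.1056 0.078 ]
BL [0.7176 0.3151 0.078 ]
BR [0.3633 0.3236 0.078 ]
tri FR [0.3561 0.1036 0.0742] [0.0008 0.0008]
tri FL [0.7064 0.1053 0.0755] [0.0006 0.0006]
tri BL [0.7052 0.3168 0.064 ] [0.004 0.004]
reacher
crossR [ 0.46   -0.1413  0.0289] [0.0007 0.0007] [ 0.46  -0.145  0.026] [ 0.457 -0.142  0.026]
crossL [ 0.554  -0.1685  0.0193] [0.0014 0.0014] [ 0.554 -0.164  0.026] [ 0.563 -0.163  0.026]
shaft start [ 0.4785 -0.2953  0.0167] [0.0004 0.0004] [ 0.479 -0.285  0.026] [ 0.49  -0.289  0.026]
shaft end [ 0.5045 -0.1682  0.0147] [0.0005 0.0005] [ 0.505 -0.158  0.026] [ 0.519 -0.16   0.026]
tipL out [ 0.5724 -0.0785  0.0247] [0.0047 0.0047] [ 0.572 -0.084  0.026] [ 0.578 -0.073  0.026]
tipR [ 0.4819 -0.0591  0.0223] [0.0005 0.0005] [ 0.482 -0.057  0.026] [ 0.487 -0.057  0.026]
hL top rear [ 0.4838 -0.3838  0.0483] [0.0006 0.0006] [ 0.483 -0.411  0.026] [ 0.456 -0.403  0.026]
tr top rear [ 0.4351 -0.3652  0.0454] [0.0007 0.0007] [ 0.433 -0.389  0.026] [ 0.41  -0.381  0.026]
jar
(320, 357) [array([0.568, 0.24 ]), array([0.566, 0.263])]
(350, 300) [array([0.554, 0.203]), array([0.553, 0.228])]
(350, 275) [array([0.555, 0.187]), array([0.554, 0.212])]
(320, 262) [array([0.573, 0.18 ]), array([0.571, 0.206])]
```

```bash
python3 - <<'E'
from h import *
from scipy.spatial.transform import Rotation as Ro
s=bot.read_state();print(Ro.from_rotvec(s['tcp_rot']).as_matrix().round(3))
W=load('wrist0.png');print(np.array(W['R']).round(3))
S=load('side0.png');C=load('scene0.png')
z2=lambda x,y:(185+x/4.4,200+y/4.4)
z3=lambda x,y:(140+x/3.4,145+y/3.4)
print('orange',plane(S,*z2(182,55),0),plane(C,*z3(340,297),0), 'yellow',plane(S,180,258,0))
print('block corners',[plane(S,*z2(*p),.036).round(3) for p in [(462,232),(545,237),(490,278)]])
print('block scene',[plane(C,*z3(*p),.036).round(3) for p in [(545,165),(588,180),(575,205)]])
print('jar scene?',[plane(C,*z3(*p),.021).round(3) for p in [(570,270)]])
print(proj(C,[.5745,.219,.021]),proj(C,[.5745,.219,.056]))
E
```

```text
[[-0.909 -0.001  0.416]
 [-0.416  0.002 -0.909]
 [-0.    -1.    -0.002]]
[[ 0.416 -0.909 -0.002]
 [-0.878 -0.403  0.26 ]
 [-0.238 -0.106 -0.965]]
orange [0.66899926 0.04277003 0.        ] [0.6838187  0.02747989 0.        ] yellow [0.76599264 0.19318693 0.        ]
block corners [array([0.495, 0.176, 0.036]), array([0.449, 0.175, 0.036]), array([0.478, 0.204, 0.036])]
block scene [array([0.48 , 0.152, 0.036]), array([0.487, 0.196, 0.036]), array([0.528, 0.195, 0.036])]
jar scene? [array([0.599, 0.212, 0.021])]
(np.float64(312.268341173456), np.float64(220.02854803372776)) (np.float64(313.17381826003225), np.float64(211.0638765680793))
```

```bash
python3 -m jog '[[20,48,5,5.4,85],[40,96,10,10.8,85],[60,144,15,16.2,85],[80,192,20,21.6,85],[100,240,25,27,85],[120,288,30,32.4,85],[140,336,35,37.8,85],[160,384,40,43.2,85],[180,432,45,48.6,85],[200,480,45,53.6,85]]' 20
python3 - <<'E'
from h import *
snap('wrist','w1.png')
E
python3 -m jog '[[10,40,0,0,85],[20,80,0,0,85],[30,120,0,0,85],[40,160,0,0,85],[50,200,0,0,85],[60,230,0,0,85],[60,240,0,0,85],[60,240,0,0,85],[60,240,0,0,85],[60,240,0,0,85]]'
python3 - <<'E'
from h import *
snap('wrist','w2.png')
for f in ['w1','w2']:cv2.imwrite(f'pics/{f}b.png',cv2.resize(cv2.imread(f'pics/{f}.png'),(800,600),interpolation=cv2.INTER_CUBIC))
E
```

```text
time: 1.4
tool_pos: [0.4811, -0.1323, 0.3017]
tcp_rot: [-1.105, 1.357, -1.358]
wrist_force: [0.2, 0.5, 0.2]
width: 0.997
time: 2.7
tool_pos: [0.5405, 0.1051, 0.3013]
tcp_rot: [-1.104, 1.36, -1.361]
wrist_force: [0.1, 1.1, 0.1]
width: 1.0
```

View pics/w1b.png

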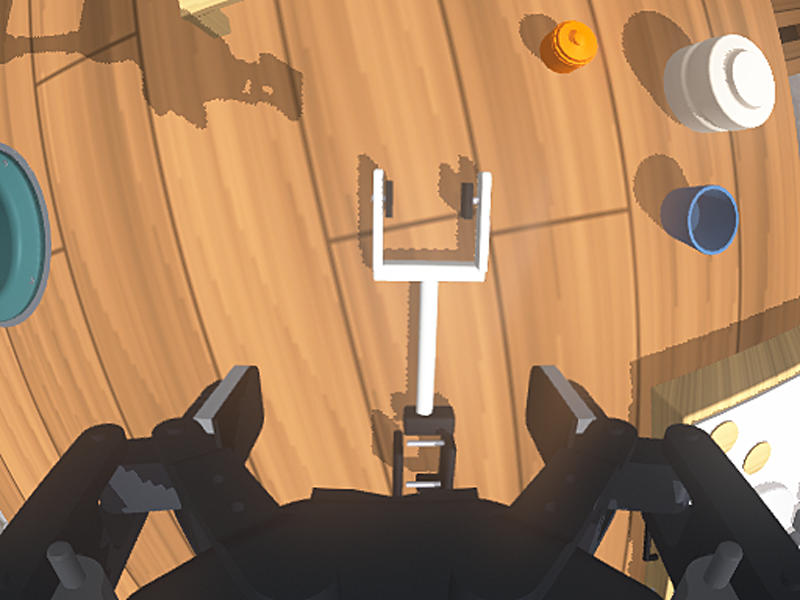

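View pics/w2b.png

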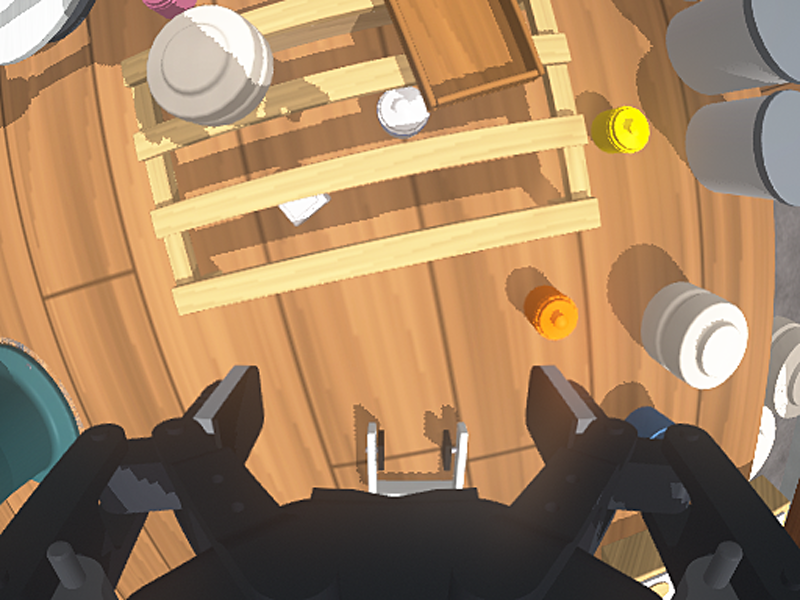

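```bash
python3 - <<'E'
from h import *
w1=cv2.imread('pics/w1.png');w2=cv2.imread('pics/w2.png')
cv2.imwrite('pics/y1.png',cv2.resize(w1[100:190,225:325],None,fx=6,fy=6,interpolation=cv2.INTER_CUBIC))
cv2.imwrite('pics/y2.png',cv2.resize(w2[40:150,165:295],None,fx=5,fy=5,interpolation=cv2.INTER_CUBIC))
E
```

```text
(no output)
```

View pics/y1.png

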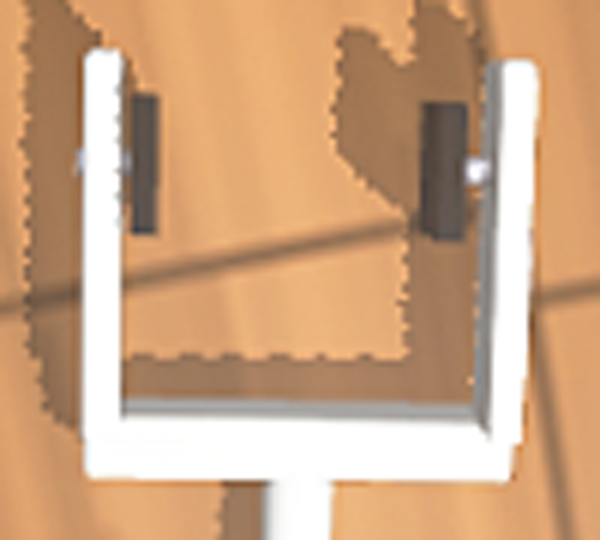

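View pics/y2.png

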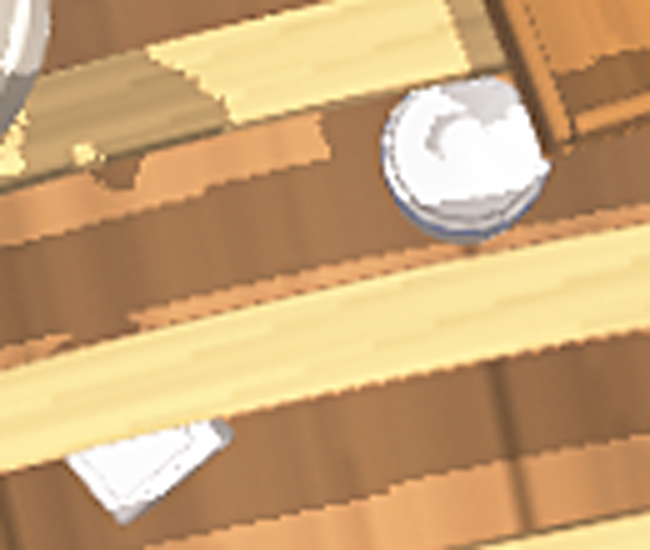

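```bash
python3 - <<'E'
from h import *
W=load('w1.png');g=W['pixels'].astype(float).mean(2)
for r in (120,125,132): print(r,'L',g[r,242:256].round(),'R',g[r,290:316].round())
y1=lambda x,y:(225+x/6-.42,100+y/6-.42)
P=lambda p,z:plane(W,*y1(*p),z,True)[:2]
# crosshead / arm tops z .026
pts=dict(rearL=(85,478),rearR=(512,478),tipL=(85,50),tipR=(538,62),tipLin=(122,55))
for k,p in pts.items(): print(k,P(p,.026).round(4))
a,b=P(pts['rearL'],.026),P(pts['rearR'],.026)
v=(b-a)/np.linalg.norm(b-a);u=np.array([-v[1],v[0]]);m=(a+b)/2
print('width',np.linalg.norm(b-a),'heading',np.degrees(np.arctan2(u[1],u[0])),'tipLhead',np.degrees(np.arctan2(*(P((85,50),.026)-a)[::-1])))
o=m-.189*u;print('origin',o)
for n,p,z in [('Ltop',(159,165),.04),('Rtop',(440,170),.04),('Rbot',(420,170),.01),('Lbackarm in',(122,165),.026),('Rarm top in',(500,170),.026),('shaft l',(268,500),.026),('shaft r',(330,500),.026)]:
    d=P(p,z)-o; print(n,'x',(d@u).round(4),'y',(-(d@v)).round(4))
E
```

```text
120 L [255. 255. 215. 121. 100.  80.  84.  83.  83. 122. 169. 168. 170. 172.] R [126. 127. 127. 127. 116.  85.  69.  69.  79.  86.  86.  84.  81. 120.
 123. 146. 139. 132. 177. 255. 255. 255. 255. 255. 184. 158.]
125 L [255. 255. 255. 136. 125.  78.  84.  84.  83. 122. 168. 163. 166. 170.] R [123. 121. 120. 123. 114.  74.  70.  72.  81.  88.  87.  84.  83. 110.
 115. 133. 135. 121. 214. 255. 255. 255. 255. 255. 134. 163.]
132 L [255. 255. 198. 121. 100.  83.  85.  84.  95. 140. 169. 162. 160. 166.] R [122. 124. 123. 125. 122.  68.  73.  75.  83.  89.  88.  84.  99. 116.
 149. 153. 137. 127. 235. 255. 255. 255. 255. 254. 153. 163.]
rearL [ 0.4578 -0.1531]
rearR [ 0.5535 -0.1726]
tipL [ 0.4779 -0.0592]
tipR [ 0.5755 -0.0805]
tipLin [ 0.4855 -0.062 ]
width 0.09764541131350261 heading 78.46961764149995 tipLhead 77.96038270737606
origin [ 0.4678888  -0.34805087]
Ltop x 0.2602 y 0.0319
Rtop x 0.2597 y -0.028
Rbot x 0.2581 y -0.028
Lbackarm in x 0.2596 y 0.04
Rarm top in x 0.2593 y -0.0438
shaft l x 0.1838 y 0.0073
shaft r x 0.1838 y -0.0068
```

```bash
python3 - <<'E'
from h import *
W=load('w2.png');S=load('side0.png')
y2=lambda x,y:(165+x/5-.4,40+y/5-.4)
P=lambda p,z:plane(W,*y2(*p),z,True)[:2].round(4)
for p in [(384,160),(546,165)]: print('lid edge',p,P(p,.042),P(p,.03))
print('mid',(P((384,160),.042)+P((546,165),.042))/2)
print('bottom',P((468,243),0),P((468,243),.005)); print('lid bottom',P((470,212),.042)); print('knob',P((478,145),.056))
print('block',[P(p,.036) for p in [(122,512),(67,460),(212,425),(228,435)]],P((122,522),0),P((235,437),0))
for n,p in dict(FL=(600*.64,227*.64),FR=(177*.64,312*.64)).items(): print('rack',n,plane(W,*p,.066,True)[:2].round(4))
for n,p in dict(FL=(597*.64,198*.64),FR=(174*.64,288*.64)).items(): print('rack top',n,plane(W,*p,.078,True)[:2].round(4))
# two-view height of jar: right lid edge side view
z2=lambda x,y:(185+x/4.4,200+y/4.4)
print('orange',plane(W,555*.64,338*.64,0,True)[:2])
for a,b in [((478,145),(327,275))]: print(tri([ray(W,*y2(*a),True),ray(S,*z2(*b))]))
E
```

```text
lid edge (384, 160) [0.5508 0.2226] [0.5507 0.2243]
lid edge (546, 165) [0.5902 0.2132] [0.5913 0.2146]
mid [0.5705 0.2179]
bottom [0.5684 0.2005] [0.5682 0.2002]
lid bottom [0.569 0.205]
knob [0.5737 0.2195]
block [array([0.4646, 0.1492]), array([0.4534, 0.1661]), array([0.4931, 0.166 ]), array([0.4966, 0.1625])] [0.4556 0.1446] [0.4931 0.1609]
rack FL [0.7101 0.0996]
rack FR [0.3488 0.1017]
rack top FL [0.7054 0.125 ]
rack top FR [0.3598 0.124 ]
orange [ 0.67906318 -0.01556402]
(array([0.56975083, 0.21992493, 0.05335102]), [np.float64(0.004129281476526012), np.float64(0.004129281476526118)])
```

```bash
python3 -m jog '[[-9,-56,0,0,85],[-18,-112,0,0,85],[-27,-168,-20,0,85],[-36,-224,-45,0,85],[-45,-280,-75,0,85],[-54,-336,-105,0,85],[-63,-392,-135,0,85],[-72,-440,-165,0,85],[-73,-450,-190,0,85],[-73,-450,-190,0,85]]'
python3 - <<'E'
from h import *
snap('wrist','w3.png');snap('side','s3.png')
a=cv2.resize(cv2.imread('pics/w3.png')[200:384],None,fx=1.5,fy=1.5); b=cv2.resize(cv2.imread('pics/s3.png')[60:200,200:400],None,fx=2.2,fy=2.2)
cv2.imwrite('pics/w3z.png',a);cv2.imwrite('pics/s3z.png',b)
E
```

```text
time: 4.0
tool_pos: [0.4653, -0.344, 0.1088]
tcp_rot: [-1.104, 1.367, -1.357]
wrist_force: [0.2, 0.3, 0.4]
width: 0.994
```

View pics/w3z.png

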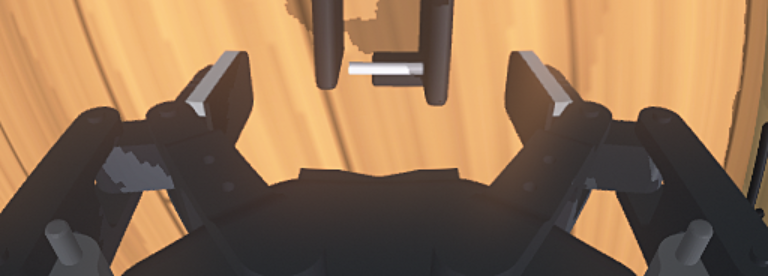

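View pics/s3z.png

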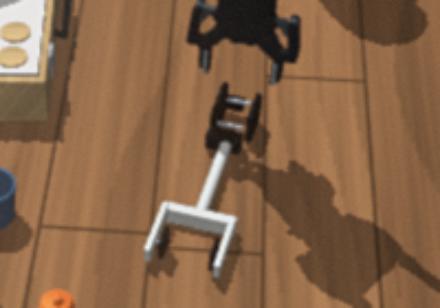

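```bash
python3 - <<'E'
from h import *
W=load('w3.png')
u=np.array([np.cos(np.radians(78.2)),np.sin(np.radians(78.2))]);l=np.array([-u[1],u[0]])
f=lambda x,y,z:plane(W,x/1.5-.2,200+y/1.5-.2,z,True)[:2]
h=f(436,100,.052);t=f(327,85,.05)
print(h,t,'orig from handle',h+.035*u+.025*l,'from trig',t+.028*u-.025*l)
s=bot.read_state()
for d in (-.03,.03): print(proj(W,[0.4653-l[0]*d,-.344-l[1]*d,.052],True))
E
```

```text
[ 0.48229412 -0.38337516] [ 0.43592443 -0.3668538 ] orig from handle [ 0.46497979 -0.3440024 ] from trig [ 0.46612201 -0.34455792]
(np.float64(206.21448215831924), np.float64(217.8374676634362))
(np.float64(301.2333243501565), np.float64(217.71771122829347))
```

```bash
python3 -m jog '[[0,0,-15,0,85],[0,0,-30,0,85],[0,0,-45,0,85],[0,0,-60,0,85],[0,0,-71,0,85],[0,0,-71,0,85],[0,0,-71,0,75],[0,0,-71,0,64],[0,0,-71,0,64],[0,0,-71,0,64]]' 20
python3 -m jog '[[0,0,0,0,60],[0,0,0,0,58],[1,0,0,0,57],[1.5,-0.3,0,0,57],[1.5,-0.3,0,0,57],[1.5,-0.3,0,0,57],[1.5,-0.3,0,0,57],[1.5,-0.3,0,0,57],[1.5,-0.3,0,0,57],[1.5,-0.3,0,0,57]]' 20
python3 - <<'E'
from h import *
s=bot.read_state();print(s['width']*85.4,s['wrist_force'],s['torque'])
snap('wrist','w4.png');snap('side','s4.png')
a=cv2.resize(cv2.imread('pics/w4.png')[100:384],None,fx=1.5,fy=1.5); b=cv2.resize(cv2.imread('pics/s4.png')[60:200,200:400],None,fx=3,fy=3)
cv2.imwrite('pics/w4z.png',a);cv2.imwrite('pics/s4z.png',b)
E
```

```text
time: 5.35
tool_pos: [0.4678, -0.3441, 0.0407]
tcp_rot: [-1.104, 1.359, -1.36]
wrist_force: [0.1, -0.3, -0.9]
width: 0.75
time: 6.6
tool_pos: [0.4688, -0.3442, 0.0407]
tcp_rot: [-1.105, 1.36, -1.359]
wrist_force: [-2.9, 0.8, 5.7]
width: 0.67
57.26063721294812 [-2.90982531  0.76522075  5.66934313] [ 0.12879389  0.45307661 -0.01136962]
```

View pics/w4z.png

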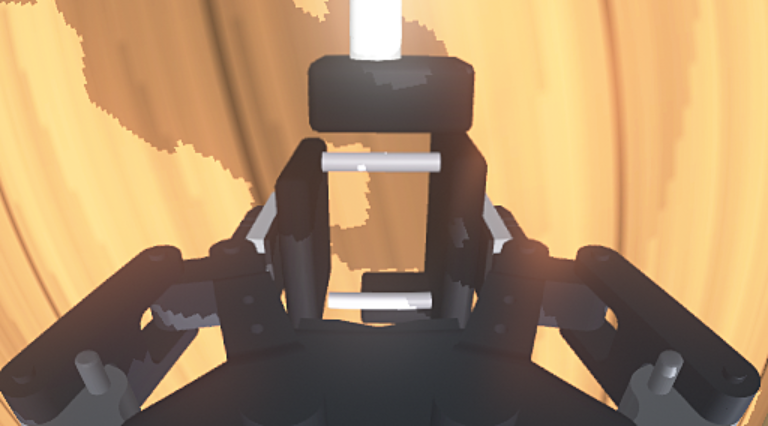

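View pics/s4z.png

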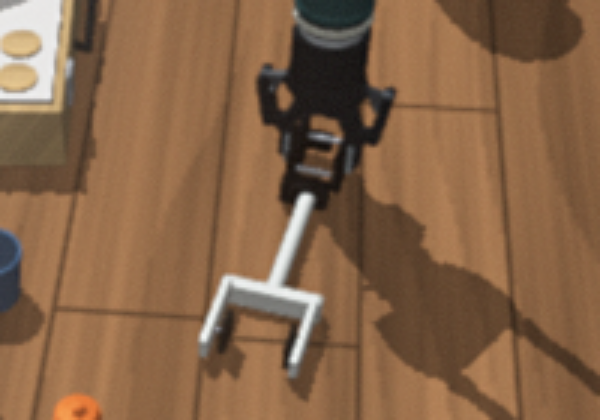

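```bash
python3 -m jog '[[0,0,1,0,57],[-3,5,1,0,57],[-4,25,1,0,57],[-1,45,1,0,57],[4,66,1,0,57],[9,88,1,0,57],[13,110,1,0,57],[18,132,1,0,57],[21,149,1,0,57],[21,149,1,0,57]]' 20
python3 - <<'E'
from h import *
s=bot.read_state();print(s['width']*85.4,s['wrist_force'],s['tool_pos'])
snap('side','s5.png');snap('scene','c5.png')
b=cv2.resize(cv2.imread('pics/s5.png')[140:320,190:360],None,fx=3.3,fy=3.3,interpolation=cv2.INTER_CUBIC)
cv2.imwrite('pics/s5z.png',b)
cv2.imwrite('pics/c5z.png',cv2.resize(cv2.imread('pics/c5.png')[130:260,180:380],None,fx=4,fy=4,interpolation=cv2.INTER_CUBIC))
E
```

```text
time: 7.95
tool_pos: [0.4901, -0.1932, 0.0411]
tcp_rot: [-1.106, 1.359, -1.357]
wrist_force: [-0.2, 0.5, -2.1]
width: 0.669
57.12967991094895 [-0.24096718  0.48503179 -2.13638163] [ 0.49007061 -0.19323641  0.0410805 ]
```

View pics/s5z.png

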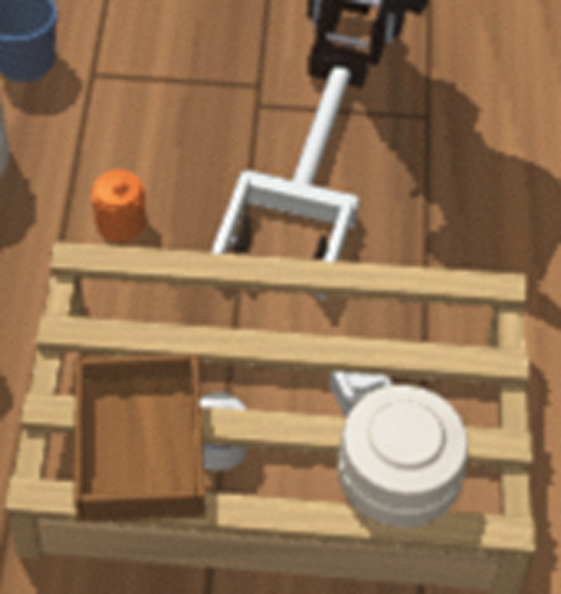

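View pics/c5z.png

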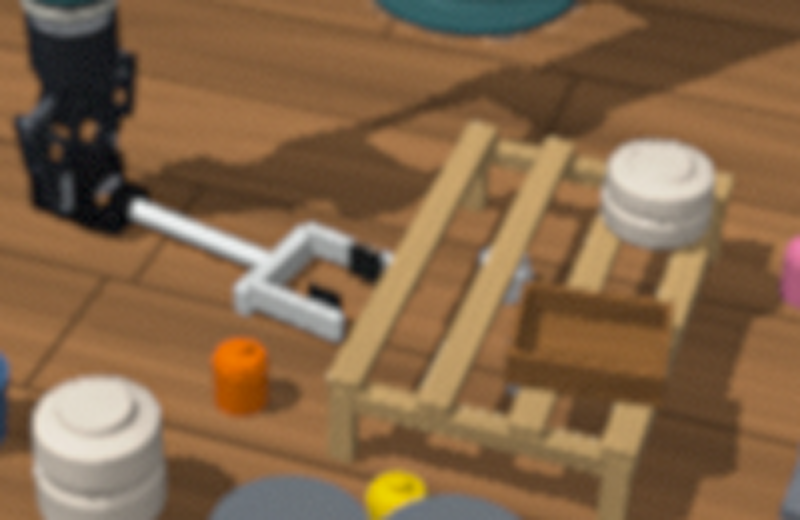

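```bash
python3 - <<'E'
from h import *
S=load('s5.png');C=load('c5.png')
f=lambda x,y,z:plane(S,190+x/3.3-.35,140+y/3.3-.35,z)[:2]
a=f(247,172,.026);b=f(357,199,.026);d=a-b;print(a,b,np.linalg.norm(d),np.degrees(np.arctan2(d[1],d[0]))+90)
g=lambda x,y,z:plane(C,180+x/4-.4,130+y/4-.4,z)[:2]
a2=g(238,285,.026);b2=g(308,222,.026);print(a2,b2)
h=np.radians(78.2);u=np.array([np.cos(h),np.sin(h)]);l=np.array([-u[1],u[0]])
print('o side',(a+b)/2-.189*u,'scene',(a2+b2)/2-.189*u)
s=bot.read_state()['tool_pos'][:2]+.0014*l;print('o tool',s,'cross',s+.189*u)
for x,y in [(245,410),(218,470),(222,395)]: print(f(x,y,0),f(x,y,.042))
E
```

```text
[ 0.57200845 -0.01620092] [0.48176342 0.00377629] 0.09242972983525725 77.51793274156795
[ 0.5739738  -0.02005411] [0.47545168 0.00174113]
o side [ 0.48823618 -0.19121826] scene [ 0.48606299 -0.19416242]
o tool [ 0.48871201 -0.19445304] cross [ 0.52736177 -0.0094471 ]
[0.55660906 0.1911912 ] [0.55504682 0.21614819]
[0.57213092 0.24314667] [0.56995306 0.26604302]
[0.57488733 0.17978915] [0.57260015 0.20519835]
```

```bash
python3 -m jog '[[3,14,-0.5,0,57],[6,28,-0.5,0,57],[9,42,-0.5,0,57],[12,56,-0.5,0,57],[15,70,-0.5,0,57],[17,84,-0.5,0,57],[20,96,-0.5,0,57],[22,108,-0.5,0,57],[22,108,-0.5,0,57],[22,108,-0.5,0,57]]' 20
python3 - <<'E'
from h import *
s=bot.read_state();print(s['width']*85.4,s['wrist_force'],s['tool_pos'])
snap('side','s6.png');snap('scene','c6.png')
b=cv2.resize(cv2.imread('pics/s6.png')[190:320,190:360],None,fx=4.5,fy=4.5,interpolation=cv2.INTER_CUBIC)
cv2.imwrite('pics/s6z.png',b)
cv2.imwrite('pics/c6z.png',cv2.resize(cv2.imread('pics/c6.png')[145:250,220:380],None,fx=5,fy=5,interpolation=cv2.INTER_CUBIC))
E
```

```text
time: 9.3
tool_pos: [0.5121, -0.087, 0.0408]
tcp_rot: [-1.104, 1.36, -1.359]
wrist_force: [0.1, 0.9, -2.3]
width: 0.667
56.94047663452739 [ 0.07007363  0.94928193 -2.33560186] [ 0.51213354 -0.08697104  0.04076279]
```

View pics/s6z.png

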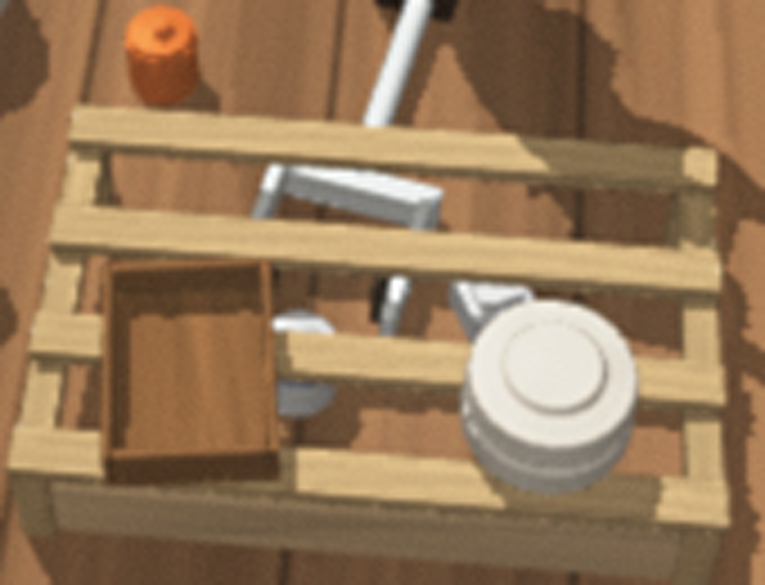

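View pics/c6z.png

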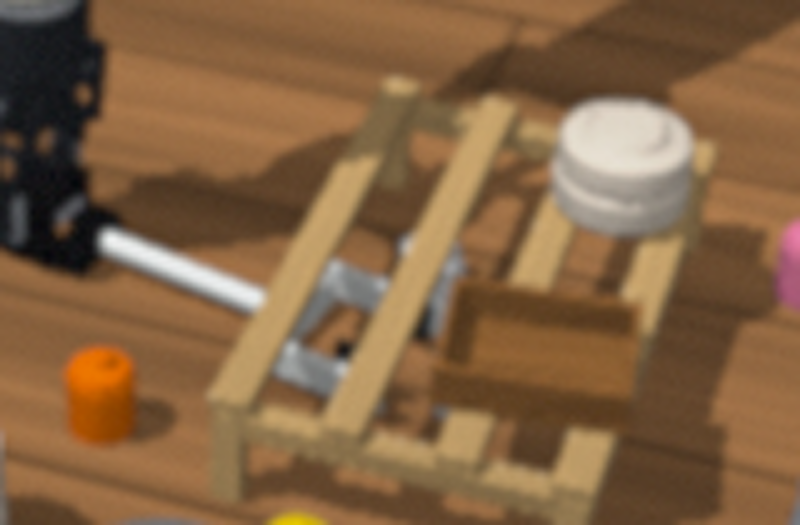

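```bash
python3 - <<'E'
from h import *
S=load('s6.png')
f=lambda x,y,z:plane(S,190+x/4.5-.4,190+y/4.5-.4,z)[:2]
h=np.radians(78.2);u=np.array([np.cos(h),np.sin(h)]);l=np.array([-u[1],u[0]])
o=bot.read_state()['tool_pos'][:2]+.0014*l
for n,x,y,z in [('pad top in',371,300,.04),('pad bot in',371,320,.01),('tip out top',408,282,.026),('tip front',388,335,0.01),('crossR',441,190,.026),('crossfront R low',408,222,.0)]:
    d=f(x,y,z)-o;print(n,f(x,y,z),'x',d@u,'y',d@l)
for n,x,y,z in [('lid R',336,328,.042),('body R',336,380,.01),('bottom',303,416,0),('top back',300,312,.042)]:
    d=f(x,y,z)-o;print(n,f(x,y,z),'x',d@u,'y',d@l)
E
```

```text
pad top in [0.53734185 0.1921769 ] x 0.2787562518999291 y 0.031029264892555614
pad bot in [0.53704136 0.18636055] x 0.27300137081760545 y 0.030133983183123006
tip out top [0.5183907  0.17035404] x 0.25351913099145656 y 0.04511723983422005
tip front [0.52719418 0.19493106] x 0.27937705127778595 y 0.041525704579215
crossR [0.50359441 0.10830984] x 0.1897603046436896 y 0.046913051604447475
crossfront R low [0.52081584 0.1140529 ] x 0.1989037146594186 y 0.0312299941224701
lid R [0.5544715  0.21224196] x 0.3019002296020085 y 0.018364835079418988
body R [0.55307244 0.22512397] x 0.3142239071111336 y 0.022368648502417914
bottom [0.56921247 0.24280073] x 0.33482768506017485 y 0.01018453466179862
top back [0.57426112 0.20419926] x 0.29807439763610516 y -0.0026512802008107116
```

```bash
python3 -m jog '[[1,7,-0.8,0,57],[3,14,-0.8,0,57],[4,21,-0.8,0,57],[6,28,-0.8,0,57],[7,35,-0.8,0,57],[9,42,-0.8,0,57],[10,48,-0.8,0,57],[11,53,-0.8,0,57],[11,53,-0.8,0,57],[11,53,-0.8,0,57]]' 20
python3 - <<'E'
from h import *
s=bot.read_state();print(s['width']*85.4,s['wrist_force'],s['tool_pos'])
snap('side','s7.png');snap('scene','c7.png')
b=cv2.resize(cv2.imread('pics/s7.png')[190:320,190:360],None,fx=4.5,fy=4.5,interpolation=cv2.INTER_CUBIC)
cv2.imwrite('pics/s7z.png',b)
E
```

```text
time: 10.65
tool_pos: [0.524, -0.0337, 0.0407]
tcp_rot: [-1.103, 1.358, -1.36]
wrist_force: [-0.5, -1.8, 5.6]
width: 0.668
57.06813672893264 [-0.51590154 -1.83079572  5.57291329] [ 0.52396561 -0.0337021   0.04067147]
```

View pics/s7z.png

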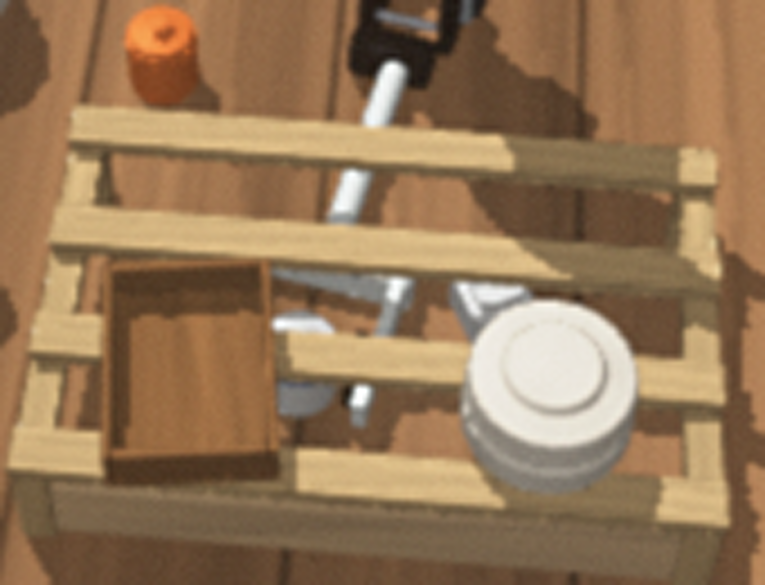

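```bash
python3 -m jog '[[0,0,0.3,0,57],[0.5,-0.1,0.4,0,56],[1,-0.2,0.5,0,55],[1.5,-0.3,0.6,0,54],[2,-0.4,0.7,0,53],[2.4,-0.5,0.8,0,52],[2.9,-0.6,0.9,0,51],[3.4,-0.7,1,0,50],[3.4,-0.7,1,0,50],[3.4,-0.7,1,0,50]]' 20
python3 - <<'E'
from h import *
s=bot.read_state();print(s['width']*85.4,s['wrist_force'],s['tool_pos'])
snap('side','s8.png')
b=cv2.resize(cv2.imread('pics/s8.png')[190:320,190:360],None,fx=4.5,fy=4.5,interpolation=cv2.INTER_CUBIC)
cv2.imwrite('pics/s8z.png',b)
E
```

```text
time: 12.0
tool_pos: [0.5273, -0.0344, 0.0418]
tcp_rot: [-1.103, 1.359, -1.36]
wrist_force: [-0.1, 0.5, 7.6]
width: 0.591
50.510482529029915 [-0.10474072  0.50305472  7.59715002] [ 0.52728901 -0.03444451  0.04182243]
```

View pics/s8z.png

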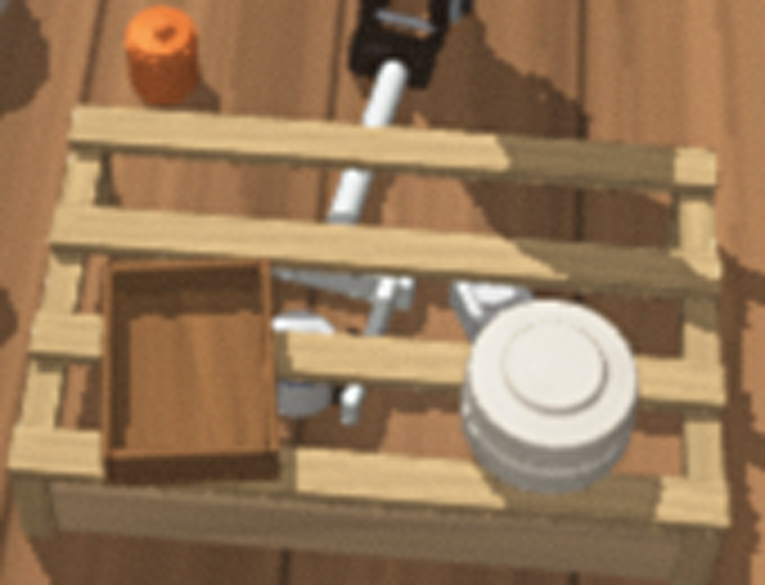

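```bash
cat > st.py <<'E'
from h import *
s=bot.read_state();print('W',round(s['width']*85.4,2),s['wrist_force'].round(1),s['tool_pos'].round(4),'T',s['torque'].round(2))
E
python3 -m jog '[[0,0,0.5,0,50],[0,0,0.5,0,50],[0.2,0,0.6,0,49.5],[0.5,-0.1,0.6,0,49],[0.5,-0.1,0.6,0,49],[0.5,-0.1,0.6,0,49],[0.5,-0.1,0.6,0,49],[0.5,-0.1,0.6,0,49],[0.5,-0.1,0.6,0,49],[0.5,-0.1,0.6,0,49]]' 20; python3 st.py
python3 -m jog '[[0.2,0,0.1,0,48.5],[0.5,-0.1,0.1,0,48],[0.5,-0.1,0.1,0,48],[0.5,-0.1,0.1,0,48],[0.5,-0.1,0.1,0,48],[0.5,-0.1,0.1,0,48],[0.5,-0.1,0.1,0,48],[0.5,-0.1,0.1,0,48],[0.5,-0.1,0.1,0,48],[0.5,-0.1,0.1,0,48]]' 20; python3 st.py
```

```text
time: 13.3
tool_pos: [0.5277, -0.0346, 0.042]
tcp_rot: [-1.103, 1.359, -1.36]
wrist_force: [2.3, 3.3, 5.9]
width: 0.58
W 49.57 [2.3 3.3 5.9] [ 0.5277 -0.0346  0.042 ] T [ 0.39 -0.44  0.05]
time: 14.55
tool_pos: [0.5282, -0.0347, 0.0422]
tcp_rot: [-1.103, 1.359, -1.36]
wrist_force: [1.9, 3.1, 7.1]
width: 0.558
W 47.68 [1.9 3.1 7.1] [ 0.5282 -0.0347  0.0422] T [ 0.45 -0.28  0.07]
```

```bash
cat > avg.py <<'E'
from h import *
import sys
W=[];F=[]
for i in range(5):
    c=snap('side',sys.argv[1]+'.png');s=bot.read_state();W.append(s['width']*85.4);F.append(s['wrist_force'])
print('t',s['time'],'W',np.round(W,2),'mean',np.mean(W).round(2),'F',np.mean(F,0).round(1),s['tool_pos'].round(4))
b=cv2.resize(c['pixels'][240:310,220:300,::-1],None,fx=8,fy=8,interpolation=cv2.INTER_CUBIC)
cv2.imwrite('pics/'+sys.argv[1]+'z.png',b)
E
python3 avg.py s9; python3 - <<'E'
import cv2
b=cv2.imread('pics/s7.png')[240:310,220:300];cv2.imwrite('pics/s7y.png',cv2.resize(b,None,fx=8,fy=8,interpolation=cv2.INTER_CUBIC))
E
```

```text
t 14.8 W [48.35 47.94 48.31 48.15 48.04] mean 48.16 F [1.8 3.  6.8] [ 0.5282 -0.0347  0.0422]
```

View pics/s9z.png

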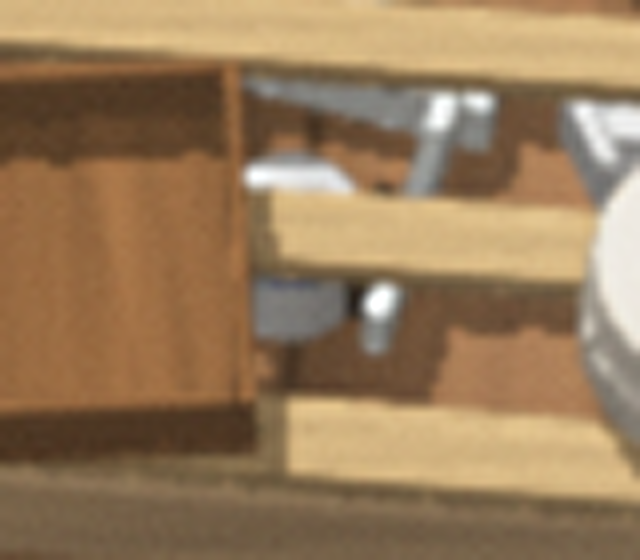

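View pics/s7y.png

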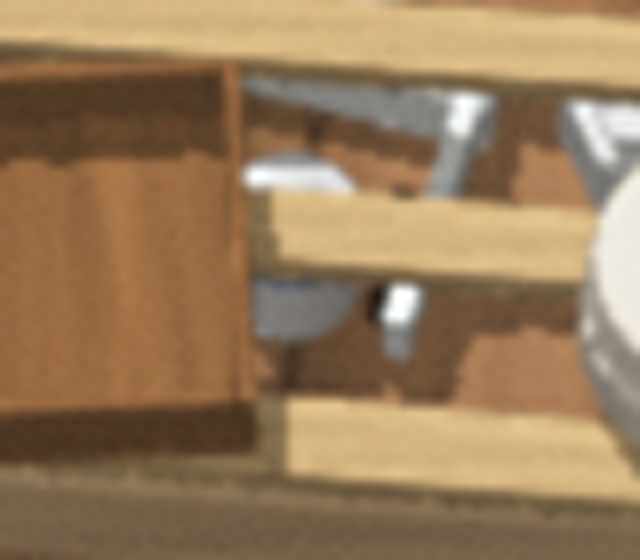

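```bash
python3 -m jog '[[0,0,0.4,0,48],[0.2,0,0.5,0,47.5],[0.5,-0.1,0.5,0,47],[0.5,-0.1,0.5,0,47],[0.5,-0.1,0.5,0,47],[0.5,-0.1,0.5,0,47],[0.5,-0.1,0.5,0,47],[0.5,-0.1,0.5,0,47],[0.5,-0.1,0.5,0,47],[0.5,-0.1,0.5,0,47]]' 20 >/dev/null; python3 avg.py s10
python3 -m jog '[[0.2,0,0.1,0,46.5],[0.5,-0.1,0.1,0,46],[0.5,-0.1,0.1,0,46],[0.5,-0.1,0.1,0,46],[0.5,-0.1,0.1,0,46],[0.5,-0.1,0.1,0,46],[0.5,-0.1,0.1,0,46],[0.5,-0.1,0.1,0,46],[0.5,-0.1,0.1,0,46],[0.5,-0.1,0.1,0,46]]' 20 >/dev/null; python3 avg.py s11
python3 - <<'E'
import cv2,numpy as np
a=[cv2.imread(f'pics/s{i}z.png') for i in (10,11)]
cv2.imwrite('pics/s1011.png',np.hstack([x[50:450,200:550] for x in a]))
E
```

```text
t 16.3 W [47.25 47.04 47.29 47.1  47.24] mean 47.18 F [3.2 4.  5. ] [ 0.5284 -0.0349  0.0424]
t 17.8 W [46.41 46.24 45.91 46.22 46.62] mean 46.28 F [2.9 3.8 5.4] [ 0.5288 -0.035   0.0425]
```

View pics/s1011.png

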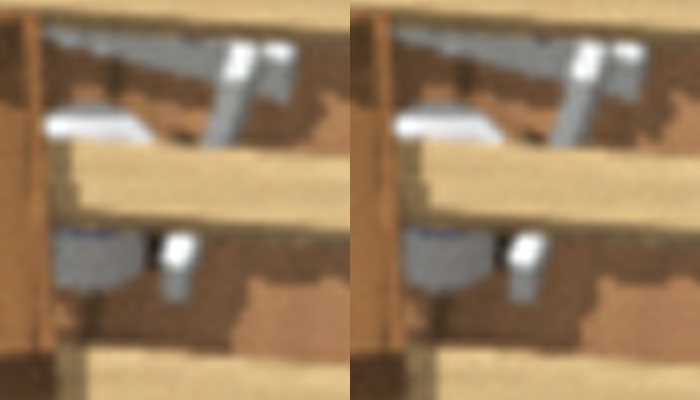

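```bash
python3 - <<'E'
from h import *
def g(n): return load(n)['pixels'].astype(np.float32).mean(2)
r=g('s7.png')
def shift(a,b,box):
    y0,y1,x0,x1=box
    A=cv2.resize(a[y0-6:y1+6,x0-6:x1+6],None,fx=8,fy=8,interpolation=cv2.INTER_CUBIC);B=cv2.resize(b[y0:y1,x0:x1],None,fx=8,fy=8,interpolation=cv2.INTER_CUBIC)
    m=cv2.matchTemplate(A,B,cv2.TM_CCOEFF_NORMED);_,v,_,l=cv2.minMaxLoc(m);return (np.array(l)/8-6).round(2),round(v,3)
for n in ['s8.png','s9.png','s10.png','s11.png']:
    i=g(n)
    print(n,'jar lid',shift(i,r,(257,264,252,266)),'jar body',shift(i,r,(277,284,252,262)),'orange',shift(i,r,(190,214,215,236)),'shaft',shift(i,r,(200,213,262,285)),'cross',shift(i,r,(250,256,252,272)))
E
```

```text
s8.png jar lid (array([0.12, 0.  ]), 0.995) jar body (array([0.12, 0.  ]), 0.994) orange (array([0., 0.]), 0.997) shaft (array([0., 0.]), 0.999) cross (array([0., 0.]), 0.988)
s9.png jar lid (array([0.12, 0.  ]), 0.992) jar body (array([0., 0.]), 0.993) orange (array([0., 0.]), 0.998) shaft (array([0., 0.]), 0.999) cross (array([-0.12,  0.  ]), 0.987)
s10.png jar lid (array([0.12, 0.  ]), 0.992) jar body (array([0.12, 0.  ]), 0.992) orange (array([0., 0.]), 0.997) shaft (array([0., 0.]), 0.998) cross (array([-0.12,  0.  ]), 0.974)
s11.png jar lid (array([0.12, 0.  ]), 0.991) jar body (array([ 0.38, -0.12]), 0.984) orange (array([0., 0.]), 0.997) shaft (array([0., 0.]), 0.998) cross (array([0., 0.]), 0.977)
```

```bash
python3 -m jog '[[0,-1,0,0,46],[-0.4,-2,0,0,46],[-0.8,-4,0,0,46],[-1.2,-6,0,0,46],[-1.6,-8,0,0,46],[-2,-9.8,0,0,46],[-2,-9.8,0,0,46],[-2,-9.8,0,0,46],[-2,-9.8,0,0,46],[-2,-9.8,0,0,46]]' 20 >/dev/null; python3 avg.py s12
```

```text
t 19.3 W [46.15 46.13 46.32 45.47 46.58] mean 46.13 F [1.9 7.4 8. ] [ 0.5263 -0.0439  0.0425]
```

View pics/s12z.png

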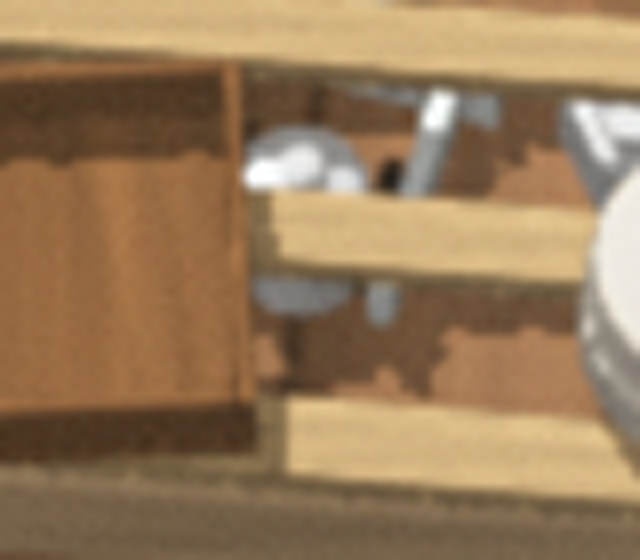

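```bash
python3 -m jog '[[0.2,0,0.4,0,45.5],[0.2,0,0.4,0,45.5],[-0.4,-3,0.4,0,45.5],[-1.8,-10,0.4,0,45.5],[-4.3,-22,0.4,0,45.5],[-7,-35,0.4,0,45.5],[-10,-50,0.4,0,45.5],[-13.3,-66,0.4,0,45.5],[-16.5,-82,0.4,0,45.5],[-18.6,-92,0.4,0,45.5]]' 20 >/dev/null; python3 avg.py s13
python3 - <<'E'
from h import *
cv2.imwrite('pics/s13y.png',cv2.resize(cv2.imread('pics/s13.png')[140:320,190:360],None,fx=3.3,fy=3.3,interpolation=cv2.INTER_CUBIC))
E
```

```text
t 20.8 W [45.53 45.98 45.38 46.02 45.43] mean 45.67 F [-0.3  3.   8. ] [ 0.5069 -0.137   0.0427]
```

View pics/s13y.png

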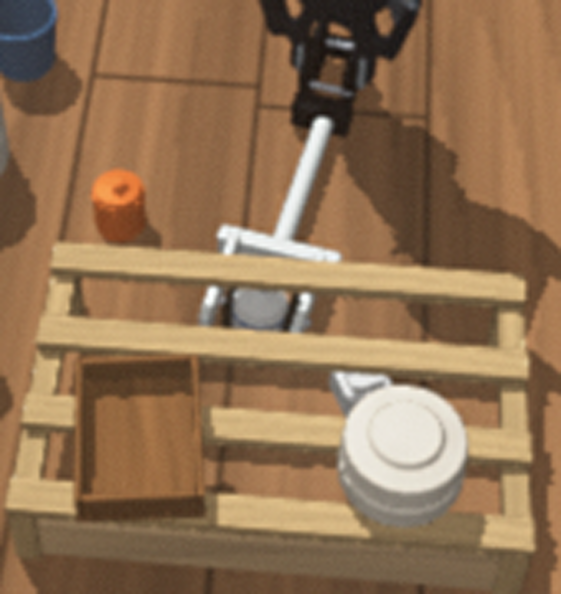

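```bash
python3 -m jog '[[-0.6,-3,0.3,0,45.5],[-2,-10,0.4,0,45.5],[-4.6,-22,0.4,0,45.5],[-7.8,-37,0.4,0,45.5],[-11,-53,0.4,0,45.5],[-14.4,-69,0.4,0,45.5],[-18,-85,0.4,0,45.5],[-21,-100,0.4,0,45.5],[-23,-109,0.4,0,45.5],[-23,-110,0.4,0,45.5]]' 20 >/dev/null; python3 avg.py s14
python3 - <<'E'
from h import *
snap('scene','c14.png')
cv2.imwrite('pics/s14y.png',cv2.resize(cv2.imread('pics/s14.png')[100:280,190:360],None,fx=3.3,fy=3.3,interpolation=cv2.INTER_CUBIC))
cv2.imwrite('pics/c14y.png',cv2.resize(cv2.imread('pics/c14.png')[130:280,140:380],None,fx=3.3,fy=3.3,interpolation=cv2.INTER_CUBIC))
E
```

```text
t 22.3 W [45.56 46.2  45.67 45.67 45.44] mean 45.71 F [0.2 6.3 8.8] [ 0.4833 -0.2454  0.0426]
```

View pics/s14y.png

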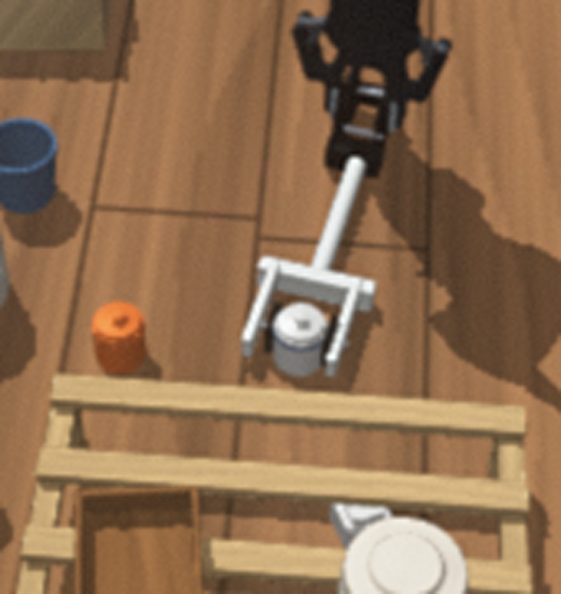

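View pics/c14y.png

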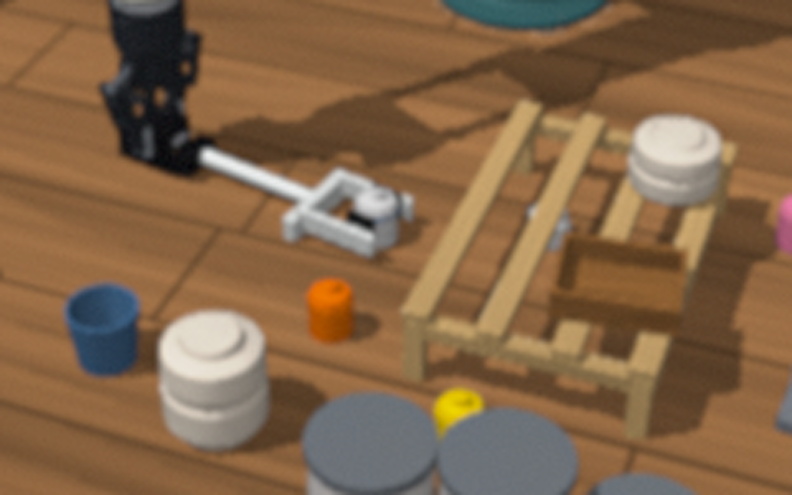

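```bash
python3 - <<'E'
from h import *
S=load('s14.png');C=load('c14.png')
f=lambda x,y,z:plane(S,190+x/3.3-.35,100+y/3.3-.35,z)
print('base back',f(298,376,0),'lid',f(274,320,.042),f(326,320,.042),'knob',f(303,323,.056))
print(plane(C,140+380/3.3,130+252/3.3,0))
print('knob tri',tri([ray(S,190+303/3.3,100+322/3.3),ray(C,140+378/3.3,130+190/3.3)]))
E
```

```text
base back [0.52647721 0.03359684 0.        ] lid [0.54846087 0.0111856  0.042     ] [0.50727641 0.00749885 0.042     ] knob [0.52520118 0.02329721 0.056     ]
[0.55116134 0.02561408 0.        ]
knob tri (array([0.52376157, 0.01481562, 0.04996442]), [np.float64(0.0030005496621419844), np.float64(0.003000549662141883)])
```

```bash
python3 -m jog '[[-0.5,0.1,-0.1,0,46.5],[-1,0.2,-0.2,0,47.5],[-1.7,0.3,-0.4,0,49],[-2.5,0.5,-0.6,0,50.5],[-3.2,0.7,-0.8,0,52],[-3.9,0.8,-1.1,0,53.5],[-4.7,1,-1.4,0,55],[-5.4,1.1,-1.6,0,56.5],[-6.1,1.3,-1.8,0,58],[-6.1,1.3,-1.8,0,58]]' 20 >/dev/null; python3 avg.py s15
python3 - <<'E'
from h import *
cv2.imwrite('pics/s15y.png',cv2.resize(cv2.imread('pics/s15.png')[150:230,240:320],None,fx=7,fy=7,interpolation=cv2.INTER_CUBIC))
E
```

```text
t 23.85 W [58.22 58.13 57.89 57.93 58.15] mean 58.07 F [-0.9 -0.  -2.2] [ 0.4786 -0.2457  0.0411]
```

View pics/s15y.png

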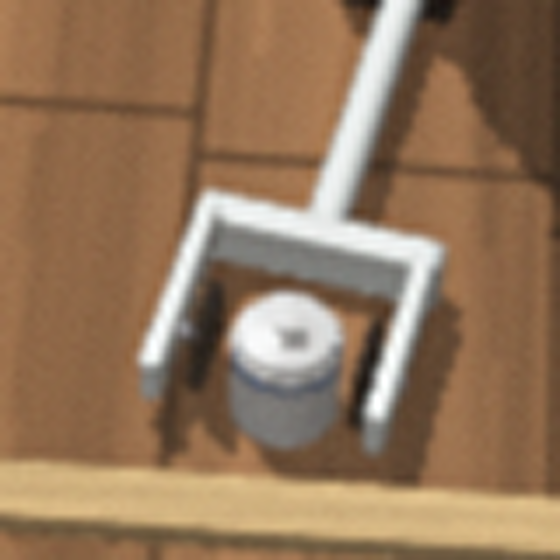

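```bash
python3 -m jog '[[0,0,-0.4,0,58],[-0.8,-4,-0.4,0,58],[-2,-10,-0.4,0,58],[-4.2,-20,-0.4,0,58],[-6.3,-30,-0.4,0,58],[-8.8,-42,-0.4,0,58],[-11.3,-54,-0.4,0,58],[-14,-67,-0.4,0,58],[-16.3,-78,-0.4,0,58],[-16.3,-78,-0.4,0,58]]' 20 >/dev/null; python3 avg.py s16
python3 - <<'E'
from h import *
cv2.imwrite('pics/s16y.png',cv2.resize(cv2.imread('pics/s16.png')[80:240,190:360],None,fx=3.5,fy=3.5,interpolation=cv2.INTER_CUBIC))
E
```

```text
t 25.35 W [58.02 58.14 58.31 57.8  57.97] mean 58.05 F [ 0.3 -0.8 -1.5] [ 0.4627 -0.3236  0.0409]
```

View pics/s16y.png

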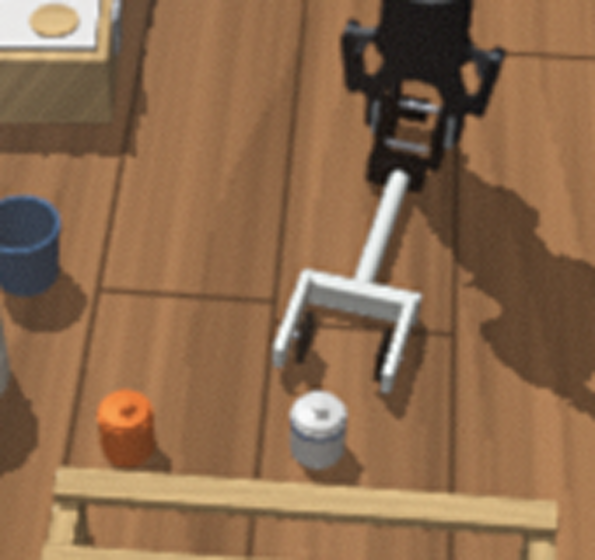

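```bash
python3 -m jog '[[0,0,-0.4,0,58],[0,0,-0.4,0,60],[0,0,-0.4,0,66],[0,0,-0.4,0,75],[0,0,-0.4,0,85],[0,0,-0.4,0,85],[0,0,-0.4,0,85],[0,0,8,0,85],[0,0,20,0,85],[0,0,35,0,85]]' 20
python3 -m jog '[[0,0,20,0,85],[0,0,45,0,85],[0,0,70,0,85],[0,0,100,0,85],[0,0,130,0,85],[0,0,160,0,85],[0,0,180,0,85],[0,0,180,0,85],[0,0,180,0,85],[0,0,180,0,85]]' 20
python3 - <<'E'
from h import *
snap('scene','c17.png');snap('side','s17.png')
S=load('s17.png')['pixels'];C=load('c17.png')['pixels']
cv2.imwrite('pics/f.png',cv2.resize(np.hstack([S,C])[:,:,::-1],(800,300),interpolation=cv2.INTER_AREA))
cv2.imwrite('pics/f2.png',cv2.resize(S[60:330,170:370,::-1],(444,600)))
E
```

```text
time: 26.6
tool_pos: [0.4627, -0.3239, 0.077]
tcp_rot: [-1.104, 1.359, -1.36]
wrist_force: [0.3, 0.1, -0.5]
width: 0.997
time: 27.85
tool_pos: [0.4618, -0.3232, 0.254]
tcp_rot: [-1.105, 1.363, -1.357]
wrist_force: [-0.0, 0.5, 0.3]
width: 0.999
```

View pics/f.png

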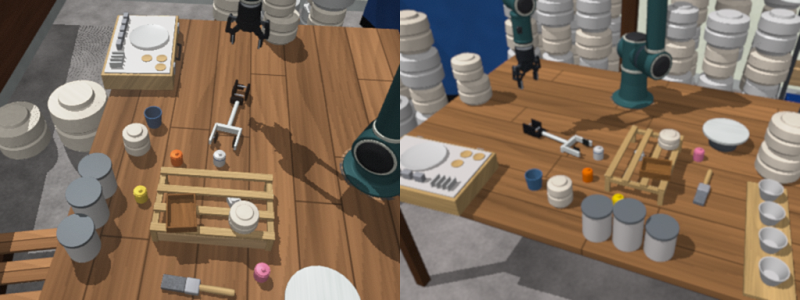

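View pics/f2.png

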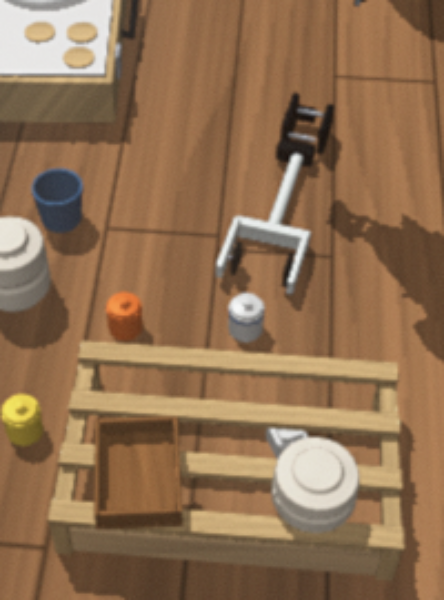

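The jar stands upright and clear in front of the rack. The reacher lies flat behind it, and nothing else has shifted.

```bash
python3 - <<'E'
from h import *
print(bot.finish_job())
E
```

```text
the job is handed in; nothing more can be done
None
```

The jar is out from under the rack, and I handed the job in at about 28 s of the 58 s allowed. I held the reacher by its handle and trigger, slid the jaws in beside the jar, squeezed the trigger to about 14 mm, and drew the jar out still held. I then let it go, pulled the jaws back about 8 cm and lifted the arm away.

**Jar position:** It stands upright at about (0.527, 0.012). The rear of its base is roughly 7 cm in front of the rack, more than the 5 cm asked. This was measured while it was still held; I did not re-measure it after letting go. The last pictures show it standing free in the same place.

**Other pieces:** The reacher lies flat with its jaws off the jar. By eye in the last pictures, the rack, block, puck, tray and other pieces look where they were.

**Jaw force (not measured directly):** I worked it out from the pad gap seen by the wrist camera (about 60 mm with the trigger free) and the finger opening. That gives roughly 3 N a jaw, at worst just over 4 N. The opening readings were too noisy to show when the pads first touched. A 10 mm test pull showed that the jar came along with the jaws.

**Disagreements between measurements:**
- The cameras differed by 2–4 mm on the jar's position under the rack.
- The two-view height of the lid knob came out at 50–53 mm against the stated 56 mm.
- The fingers pressed the reacher on the table with up to about 9 N while drawing the jar out.

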